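# Set the beam scale to 15 kg

### The arm

A 6-joint arm with a two-finger parallel gripper is mounted at the origin on the work surface. World frame = base frame: x ahead of the robot, y to its left, z up, the work surface at z = 0. Lengths are in mm, angles in rad, forces in N, time in s.
With the tool pointing down it reaches from about 300 to 875 mm from the base axis. Payload 6.4 kg.
Tool frame: the origin (TCP) lies on the centre line of the jaws, within the pads' length; the fingertips stand 8 mm ahead of it and the grasp point (between the pads) lies 11 mm behind it; z points along the fingers, y is the direction in which the jaws open and shut (so a half turn about z gives the same grasp; the last joint's range is limited). The gripper opens to 88 mm and grips with 3 to 60 N. Pads are 18 mm wide; open, the fingers measure 123 mm over their backs; the gripper's body (75 mm by 187 mm) begins 45 mm behind the grasp point.
Start: joints at [-1.497, 0.181, 1.607, -0, 1.354, -0.206], TCP at [158.81, -552.649, 246.714] pointing down, gripper open.
Joint ranges: [-2.99, 2.99], [-0.89, 2.07], [0.3, 2.58], [-1.14, 4.28], [0, 2.63], [-3.12, 3.12]. Speed limits (rad/s): [2.57, 2.57, 3.01, 3.14, 3.14, 3.14].

### API

Orientations are given as a 3x3 rotation matrix whose columns are the frame's x, y, z axes.
In Python, from cell import monitor, cams, job_done gives the robot as it stands.
- The arm moves only by the tool step_arm, never from a script. Its argument "moves" is one flat list of numbers, 4 for each row, row after row: the shift along the tool's x, y, z in m, then the turn about the tool's z in rad. In form: [dx, dy, dz, yaw, dx, dy, dz, yaw, ...]. A call has 1 to 20 rows; each row shifts and turns the commanded pose from where the row before left it, along the tool's axes as they then stand; what a row does not reach is not made up. A row lasts 1/10 s, in which the tool goes at most 50 mm and 8.59 degrees, less where a joint would pass 70% of its speed; a pose out of reach is approached as far as the arm can. A call with a gripper value outside its range is refused whole. "grip" is the finger opening in m, from 0 to 0.0881, set as the call begins (left out, the last holds). The fingers move at their own pace and stop on an object; "newtons" is the grip in N (left out, the last holds). Time passes only in rows, so rows that do not move let the fingers close. It gives the time, the measured TCP pose, the force and the opening at its end, in the units of the state.
- monitor.state(): the state, without advancing time (a new reading comes with each control period).
- cams.grab_frame(name): name is "scene" or "top" or "wrist"; returns a dict with "frame" (400x640x3 uint8, blue, green, red), "fov_y" (degrees; the focal length in pixels is half the picture's height over the tangent of half this angle, whatever the lens; pixels are square), "cx", "cy" (the principal point, pixels), "T" (4x4, takes a point from camera to world coordinates). Camera axes: x right, y down, z forward; pixel columns grow to the right and rows downward; lengths in mm; the calibration is good to about 2 mm. A picture is of the moment at which its call begins. There is no depth.
- job_done(): hands the job in, once; it reports no verdict.
Trained networks look in the newest picture that a camera, given by its name, has taken for a name from the list of things; names that differ only in an ending like _2 or _b are one class to them, and where a whole thing is asked for, a point or a joint stands for the part that bears it (a point fixed in the world has none). Each returns a list of dicts, best first, with "p" (0 to 1); they miss things now and then, are a little off and sometimes report something else, mostly with a low value. They report only what shows in the picture. A call takes as long as a camera call.
- cams.boxes_of(camera, query): "rect" ([left, top, right, bottom] in pixels, round what is visible of it).
- cams.masks_of(camera, query): "region" (400x640 bool, what is visible of it) and "rect" ([left, top, right, bottom] in pixels, round what is visible of it).
The state is a dict: "time_s": time; "joints": joint angles; "qd": joint speeds; "effort": joint torques, N m; "ee_pos": TCP position; "tool_rot": TCP orientation; "contact_force": force on the tool from outside, world axes, zero at the start; "moment": the same for the moment, N m; "width": opening from 0.0 (shut) to 1.0 (fully open).
Only numpy, scipy, OpenCV 4.12 (cv2) and the standard library are available. Lean on these libraries where they do the work, as an engineer would, in place of code of your own. Each camera call takes 0.05 s, during which the arm holds its last target.

### The job

Set the beam scale to exactly 15 kg for weighing out the next batch: with a fingertip push the big sliding weight along the notched bar to the 15 kg notch, the fourth of the five (0, 5, 10, 15, 20 kg from the end with the round counterweight, on the robot's left), until it drops in, and push the small slider on the plain front bar left to its zero stop. Do not lift the big weight off its bar, leave everything else on the table and on the scale where it stands, and finish clear of the scale.

Things in the scene. Friction and masses are not known exactly. Their poses are not given: they have to be found in the camera images.
- scale: Heavy bench beam scale, fixed: grey sole plate 360 x 440 mm, steel platform 240 x 300 mm with its top at z = 100 mm, and before it, on the robot's side, a locked beam of two level bars. Origin on the table under the scale; x away from the robot, y left along the bars, z up. Stands at x = -110, y = +-187 mm rise to z = 158 (left, by the round counterweight) and 170 mm (right).
- main_bar (a point): Middle of the rear (main) bar's top edge, at x = -110, y = 0, z = 155 mm of the scale. Steel bar along the scale's y, 14 mm thick, 410 mm long, with five dark V notches in its top at scale y = +90, +50, +10, -30 and -70 mm for 0, 5, 10, 15 and 20 kg, each 5 mm deep and 21 mm wide.
- fine_bar (a point): Middle of the plain front (fine) bar's top edge, at x = -172, y = 0, z = 155 mm of the scale: parallel to the main bar and 62 mm nearer the robot, 8 mm thick, carried by blocks at scale y = +-158 mm that do not rise above it. Stop collars, 2 mm above the bar, at scale y = +96 mm (the zero stop) and -106 mm.
- poise (a joint): Main poise (big sliding weight, about 0.5 kg) along the main bar in m: 0 at the 0 kg notch, growing to the right; notches at 0, 0.04, 0.08, 0.12 (15 kg), 0.16. Slides on the flat with about 1 N. Within about 8 mm of a notch's middle it sinks down the 25 degree flank and centres itself if nothing holds it; pushing it on out of a notch takes about 3 to 10 N.
- poise_lift (a joint): Height of the main poise on its bar in m: 0 riding on the flat top edge, about -0.0046 when fully dropped into a notch. It is not captive: it could be lifted off upward.
- poise_top (a point): Middle of the top of the main poise, a dark steel saddle block 36 mm long (along the bar) and 42 mm wide. Above the bar it has upright end faces 26 mm high; its top is 34 mm above the bar's top edge when riding, 4.6 mm less when seated in a notch. Its cheeks hang 31 mm below the bar's top edge.
- fine_poise (a joint): Position of the fine poise (small slider, 0.14 kg) along the front bar in m: 0 against the zero stop at the left, growing to the right, at most 0.172. Slides with about 1.2 N and stays where it is left; captive on its bar.
- fine_top (a point): Middle of the top of the fine poise, a dark steel slider 20 mm long (along the bar) and 24 mm wide; upright end faces, top 24 mm above the front bar's top edge.
- notch_15 (a point): Middle of the 15 kg notch, fourth of the five from the left, at the height of the main bar's top edge; fixed on the scale.
- notch_0 (a point): Middle of the 0 kg notch, first from the left, at the height of the main bar's top edge; fixed on the scale.
- pan: Bystander: steel food pan, 150 x 160 x 50 mm, open, on the scale's platform (origin: centre of its underside).
- shaker: Bystander: clear seasoning jar, 48 mm diameter, 75 mm tall, on the scale's platform (origin: centre of its underside).
- bottle_a: Bystander: white dressing bottle, 72 mm diameter, 220 mm tall, on the table left of the scale (origin: centre of its underside).
- bottle_b: Bystander: second bottle like it.
- spoon: Bystander: steel serving spoon, 260 mm long, lying on the table right of the scale (origin: under its middle).
- bowl: Bystander: steel bowl, 150 mm diameter, 60 mm high, right of the scale (origin: centre of its underside).
- can: Bystander: food can, 100 mm diameter, 120 mm tall, left of the scale (origin: centre of its underside).

How it is judged:
By the outcome, as a careful person would: the job done as asked, in the order asked, and still so for the second after the job is handed in, with the robot touching nothing.
It also fails if it takes over 56 s, if anything falls off the work surface, if the arm or the gripper's body presses on something with over 40 N, if the wrist force passes 120 N, or if a joint passes its speed limit or range.

## Working session

There is one attempt and no reset: what is moved stays moved. The work goes in short steps, Python scripts to look and compute and a tool call to move; the robot and the scene stay as the last step left them, time stands still between calls to the robot, and variables do not carry over. Pictures are saved under pics/ and viewed, and the job is handed in when it is done.

Besides the shell and the picture viewer there is one more tool, called after "Request:" as a command line: name --argument value ..., lists and objects as JSON in quotes. step_arm: Moves the arm, as the interface text tells. Its arguments: {"type":"object","properties":{"moves":{"type":"array"},"grip":{"type":"number"},"newtons":{"type":"number"}},"required":["moves"]}

```bash
mkdir -p pics; ls; python3 - <<'E'
from cell import monitor,cams
import cv2,numpy as np
for n in("scene","top","wrist"):
    f=cams.grab_frame(n); cv2.imwrite(f"pics/a_{n}.png",f["frame"]); print(n,f["fov_y"],f["cx"],f["cy"],np.round(f["T"],3).tolist())
    np.savez(f"pics/a_{n}.npz",**f)
    for q in("scale","poise_top","fine_top"):
        print(q,[(b["p"],b["rect"]) for b in cams.boxes_of(n,q)][:3])
s=monitor.state();print(s)
E
```

```text
pics
scene 45.788354046692966 312.22489157457807 197.2271614587543 [[-0.736, 0.559, -0.383, 1143.731], [0.677, 0.608, -0.415, 656.749], [0.001, -0.564, -0.825, 1376.809], [0.0, 0.0, 0.0, 1.0]]
scale [(0.82, [207.2, 172.0, 385.0, 340.0])]
poise_top [(0.65, [326.4, 219.7, 342.9, 242.4])]
fine_top [(0.52, [319.0, 194.8, 330.7, 209.4]), (0.35, [184.0, 124.7, 224.9, 161.7]), (0.26, [327.0, 219.2, 344.5, 241.6])]
top 42.22139733592377 314.738067947443 203.33927406470136 [[-0.014, -0.982, 0.186, 266.777], [-1.0, 0.014, -0.005, 0.982], [0.002, -0.186, -0.983, 1682.751], [0.0, 0.0, 0.0, 1.0]]
scale [(0.93, [199.3, 93.4, 358.7, 233.1]), (0.67, [431.9, 155.3, 480.4, 197.6]), (0.25, [247.2, 180.7, 266.4, 198.3])]
poise_top [(0.77, [248.8, 177.1, 261.3, 197.3]), (0.25, [225.5, 98.1, 288.1, 158.1])]
fine_top [(0.45, [283.5, 197.3, 292.4, 210.5])]
wrist 66.19671629642764 322.870681353225 202.2075990403609 [[0.277, -0.914, -0.296, 235.579], [-0.961, -0.264, -0.085, -529.564], [-0.0, 0.308, -0.951, 385.14], [0.0, 0.0, 0.0, 1.0]]
scale []
poise_top []
fine_top []
{'time_s': 0.6, 'joints': array([-1.49731653e+00,  1.80801859e-01,  1.60703626e+00, -8.44626165e-06,
        1.35380504e+00, -2.06315138e-01]), 'qd': array([-2.50365252e-04,  8.33091228e-04,  1.03509980e-03, -9.50144512e-06,
       -7.66730191e-05, -7.02845099e-04]), 'effort': array([-1.19201282e-03, -4.33596647e+01, -3.42017877e+01,  7.02133169e-02,
        3.12300283e-02, -2.93726362e-05]), 'ee_pos': array([ 158.7967517 , -552.6319487 ,  246.69586133]), 'tool_rot': array([[ 9.61111586e-01,  2.76160315e-01, -1.19339041e-05],
       [ 2.76160315e-01, -9.61111585e-01,  4.97660242e-05],
       [ 2.27358739e-06, -5.11263731e-05, -9.99999999e-01]]), 'contact_force': array([-0.32808559,  1.17092906,  0.24128222]), 'moment': array([ 0.01932044,  0.00050017, -0.0114938 ]), 'width': 0.9967438378631167}
```

```bash
python3 - <<'E'
import cv2
a=cv2.imread("pics/a_top.png");cv2.imwrite("pics/b1.png",cv2.resize(a[80:245,185:385],None,fx=4,fy=3.6*4/3.6,interpolation=cv2.INTER_CUBIC)[:600])
a=cv2.imread("pics/a_scene.png");cv2.imwrite("pics/b2.png",cv2.resize(a[165:315,200:400],None,fx=4,fy=4,interpolation=cv2.INTER_CUBIC))
E
```

```text
(no output)
```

View pics/a_top.png

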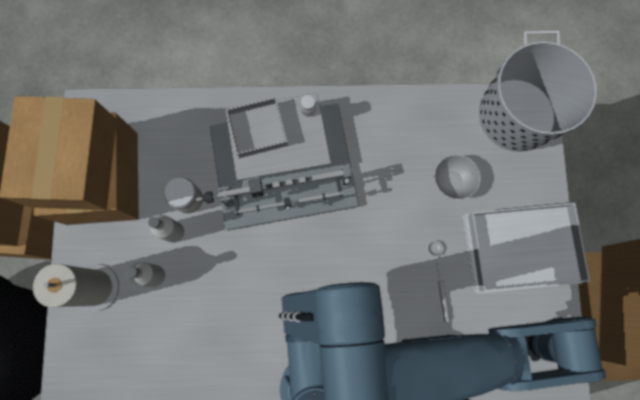

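View pics/a_scene.png

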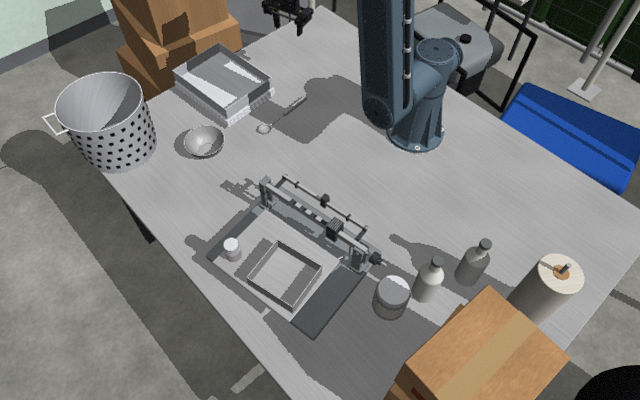

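```bash
sleep 0
```

```text
(no output)
```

View pics/b1.png

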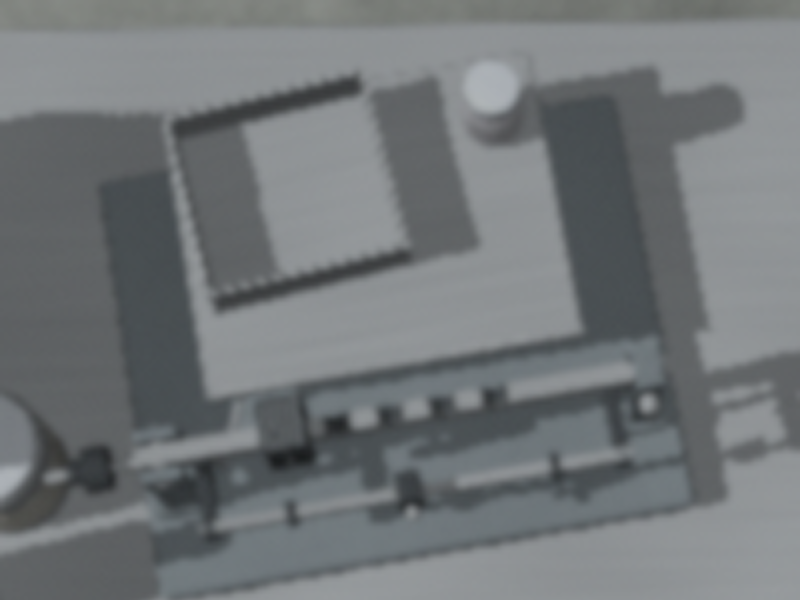

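View pics/b2.png

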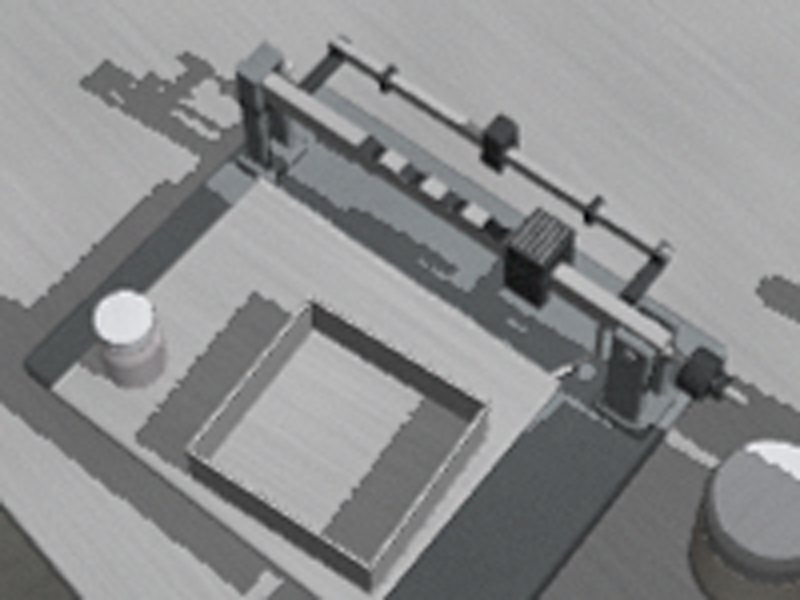

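```bash
cat > h.py <<'E'
import numpy as np
from scipy.optimize import least_squares
def cam(n):
    d=np.load(n);h=d["frame"].shape[0];f=h/2/np.tan(np.radians(float(d["fov_y"])/2))
    return f,float(d["cx"]),float(d["cy"]),d["T"]
def proj(c,P):
    f,cx,cy,T=c;p=(np.asarray(P)-T[:3,3])@T[:3,:3]
    return np.c_[cx+f*p[:,0]/p[:,2],cy+f*p[:,1]/p[:,2]]
def ray(c,uv,z):
    f,cx,cy,T=c;d=T[:3,:3]@np.array([(uv[0]-cx)/f,(uv[1]-cy)/f,1]);o=T[:3,3];return o+d*(z-o[2])/d[2]
def w(v,P):
    c,s=np.cos(v[2]),np.sin(v[2]);P=np.asarray(P,float);return np.c_[v[0]+c*P[:,0]-s*P[:,1],v[1]+s*P[:,0]+c*P[:,1],P[:,2]]
E
python3 - <<'E'
from h import *
T=cam("pics/a_top.npz");S=cam("pics/a_scene.npz")
M=[[-110,y,154] for y in(50,10,-30,-70)]+[[-172,96,156],[-172,-106,156]]
t=np.array([(335,424),(388,413),(440,404),(493,397),(292,512),(556,466)])/4+[185,80]
s=np.array([(498,228),(456,201),(414,177),(370,150),(594,210),(389,77)])/4+[200,165]
for name,use in(("both",(1,1)),("top",(1,0)),("scene",(0,1))):
    def r(v):
        W=w(v,M);return np.r_[use[0]*(proj(T,W)-t).ravel(),use[1]*(proj(S,W)-s).ravel()]
    o=least_squares(r,[600,100,0.1],loss="soft_l1");v=o.x;print(name,np.round(v,3));print(np.round(r(v).reshape(-1,2),1).tolist())
    if name=="both":
        np.save("v.npy",v)
        for c,b,nm,z in((T,(255,187.2),"poise",187),(T,(288,203.9),"fine",179)):pass
inv=lambda v,P:(np.array([[np.cos(v[2]),np.sin(v[2])],[-np.sin(v[2]),np.cos(v[2])]])@(P[:2]-v[:2]))
v=np.load("v.npy")
# poise top centre, fine top centre
print("poise S",inv(v,ray(S,(200+545/4,165+233/4),184)),"T",inv(v,ray(T,(185+284/4,80+413/4),184)))
print("fine S",inv(v,ray(S,(200+501/4,165+125/4),179)),"T",inv(v,ray(T,(185+409/4,80+482/4),179)))
print(w(v,[[-110,y,155] for y in(90,-30)]+[[-172,96,155],[-172,0,155],[-172,-106,155]]))
E
```

```text
both [7.28769e+02 1.01042e+02 1.65000e-01]
[[-0.3, -0.3], [-0.5, 0.1], [-0.5, 0.1], [-0.7, -0.5], [-1.4, 0.1], [-1.1, -0.2], [-0.7, -0.1], [-0.6, -0.3], [-0.4, -1.0], [0.5, -0.9], [-0.3, -1.8], [-0.7, -1.5]]
top [7.28348e+02 9.90080e+01 1.67000e-01]
[[0.4, -0.2], [0.2, 0.2], [0.2, 0.2], [-0.0, -0.4], [-0.6, 0.3], [-0.3, -0.1], [-0.0, -0.0], [-0.0, -0.0], [-0.0, -0.0], [0.0, -0.0], [-0.0, -0.0], [-0.0, -0.0]]
scene [730.306 104.149  37.863]
[[-0.0, -0.0], [-0.0, -0.0], [-0.0, -0.0], [-0.0, -0.0], [-0.0, -0.0], [-0.0, -0.0], [-0.3, 0.9], [-0.3, 0.7], [-0.0, -0.1], [0.9, -0.0], [0.1, -0.7], [-0.3, -0.7]]
poise S [-113.64959792   92.22832755] T [-103.24095372   83.64870527]
fine S [-173.51658123    6.75574502] T [-170.14431385    1.38403395]
[[605.44526439 171.69061304 155.        ]
 [625.21462004  53.33026251 155.        ]
 [543.30394884 167.39446348 155.        ]
 [559.11943336  72.70618306 155.        ]
 [576.58236418 -31.84545991 155.        ]]
```

```bash
python3 - <<'E'
from h import *
from cell import monitor
v=np.load("v.npy");s=monitor.state()
T=cam("pics/a_top.npz")
for p in((159,220),(137,270)):print("bottle",ray(T,p,220))
p=w(v,[[-140,0,247]])[0];d=p-s["ee_pos"];a=.165
print(p,"tool dx",d@[-np.sin(a),np.cos(a),0],"dy",d@[np.cos(a),np.sin(a),0])
print(np.arctan2(s["tool_rot"][1,0],s["tool_rot"][0,0]))
E
```

```text
bottle [501.13135606 438.61799705 220.        ]
bottle [360.12349151 494.37758073 220.        ]
[590.6821935   77.97801123 247.        ] tool dx 551.1070490074403 dy 529.5988830636159
0.27979675670184856
```

Request:
step_arm --moves '[0,0,0,-0.145,0,0,0,-0.145,0,0,0,-0.145,0,0,0,-0.145,0,0,0,-0.145,0,0,0,-0.145,0,0,0,-0.145,0,0,0,-0.145,0,0,0,-0.145,0,0,0,-0.145,0,0,0,-0.0062,0,0,0,0]' --grip 0 --newtons 20

```text
time_s: 1.8
ee_pos: [158.8, -552.6, 246.7]
tool_rot: [[-0.161, 0.987, 0.0], [0.987, 0.161, 0.0], [0.0, 0.0, -1.0]]
contact_force: [0.9, -0.1, -0.4]
width: 0.005
```

Request:
step_arm --moves '[0.018,0.018,0,0,0.03,0.03,0,0,0.034,0.032,0,0,0.034,0.032,0,0,0.034,0.032,0,0,0.034,0.032,0,0,0.034,0.032,0,0,0.034,0.032,0,0,0.034,0.032,0,0,0.034,0.032,0,0,0.034,0.032,0,0,0.034,0.032,0,0,0.034,0.032,0,0,0.034,0.032,0,0,0.034,0.032,0,0,0.034,0.032,0,0,0.018,0.018,0,0,0.009,0.014,0,0,0,0,0,0]'

```text
time_s: 3.7
ee_pos: [589.8, 79.3, 246.5]
tool_rot: [[-0.164, 0.986, 0.0], [0.986, 0.164, 0.0], [0.0, 0.0, -1.0]]
contact_force: [-0.2, 0.1, -0.6]
width: 0.007
```

```bash
python3 - <<'E'
from cell import monitor,cams
import cv2,numpy as np
n="wrist";f=cams.grab_frame(n); np.savez(f"pics/c_{n}.npz",**f)
cv2.imwrite("pics/c_wrist.png",cv2.resize(f["frame"],(800,500)))
print(monitor.state()["ee_pos"],np.round(f["T"],3).tolist(),cams.boxes_of(n,"poise_top")[:2],cams.boxes_of(n,"fine_top")[:2])
E
```

```text
[589.08976384  78.2683161  246.36259801] [[0.986, 0.157, 0.051, 576.364], [0.165, -0.938, -0.304, 159.272], [0.001, 0.308, -0.951, 385.023], [0.0, 0.0, 0.0, 1.0]] [{'rect': [333.5, 60.4, 409.9, 122.8], 'p': 0.59}] [{'rect': [256.9, 188.6, 301.6, 230.1], 'p': 0.95}]
```

View pics/c_wrist.png

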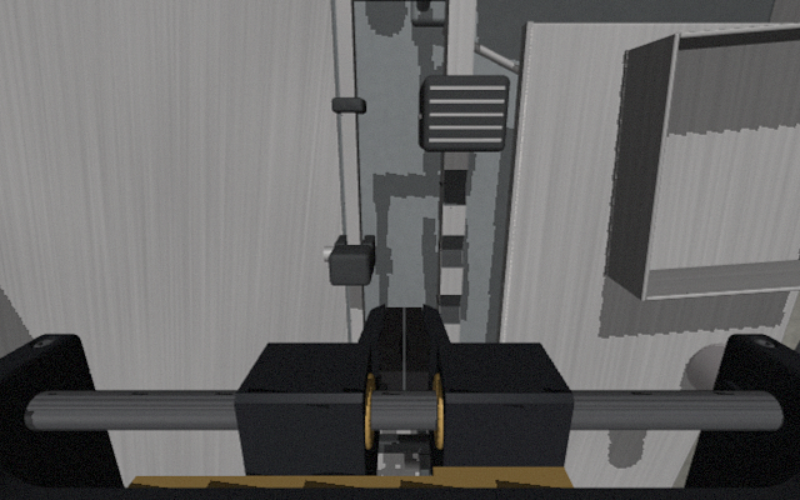

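```bash
python3 - <<'E'
import cv2,numpy as np
a=np.load("pics/c_wrist.npz")["frame"];cv2.imwrite("pics/d.png",cv2.resize(a[0:260,240:430],None,fx=4,fy=4,interpolation=cv2.INTER_CUBIC)[180:780])
cv2.imwrite("pics/d.png",cv2.resize(a[40:260,240:430],(570,600*660//660+0),interpolation=cv2.INTER_CUBIC) if 0 else cv2.resize(a[50:250,240:430],None,fx=3,fy=3,interpolation=cv2.INTER_CUBIC))
E
```

```text
(no output)
```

View pics/d.png

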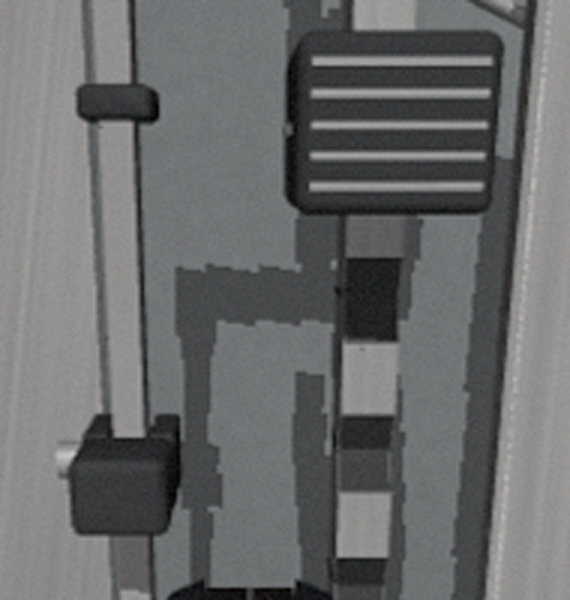

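```bash
python3 - <<'E'
from h import *
C=cam("pics/c_wrist.npz")
M=[[-110,y,155] for y in(60.5,39.5,20.5,-0.5,-19.5)]+[[-172,96,157]]
u=np.array([(372,258),(370,341),(367,415),(364,491),(361,558),(118,103)])/3+[240,50]
r=lambda v:(proj(C,w(v,M))-u).ravel()
o=least_squares(r,[728,100,.165]);v=o.x;print(v,np.round(r(v).reshape(-1,2),1).tolist());np.save("v.npy",v)
inv=lambda P:np.array([[np.cos(v[2]),np.sin(v[2])],[-np.sin(v[2]),np.cos(v[2])]])@(np.asarray(P)[:2]-v[:2])
for n,ps,z in(("poise corners",[(292,32),(502,32),(490,212),(302,212)],184.4),("poise corners riding",[(300,32),(502,32),(490,212),(302,212)],189),("fine",[(76,438),(172,438),(168,534),(78,534)],179)):
    print(n,[np.round(inv(ray(C,np.array(p)/3+[240,50],z)),1).tolist() for p in ps])
from cell import monitor
s=monitor.state();print("tcp scale",inv(s["ee_pos"]),s["ee_pos"][2],"toolx ang",np.arctan2(s["tool_rot"][1,0],s["tool_rot"][0,0])-np.pi/2)
print("tip extents")
E
```

```text
[7.29133776e+02 9.93546363e+01 1.60865127e-01] [[0.9, 0.0], [0.2, 0.6], [0.1, 0.1], [-0.1, 0.2], [-0.1, -0.3], [-1.0, -0.5]]
poise corners [[-132.5, 107.7], [-90.7, 107.9], [-90.1, 73.1], [-129.7, 72.9]]
poise corners riding [[-131.2, 107.1], [-91.8, 107.3], [-91.2, 73.4], [-130.0, 73.2]]
fine [[-181.1, 21.3], [-158.7, 21.4], [-160.1, -2.9], [-181.9, -3.0]]
tcp scale [-142.37399009    0.63827891] 246.52199447219797 toolx ang 0.1635303153136145
tip extents
```

Request:
step_arm --moves '[0.02,0.006,0,0,0.035,0.01,0,0,0.035,0.01,0,0,0.03,0.006,0,0,0.011,0,0,0,0,0,0.01,0,0,0,0.02,0,0,0,0.02,0,0,0,0.015,0,0,0,0.009,0,0,0,0.004,0,0,0,0,0]'

```text
time_s: 5.05
ee_pos: [599.0, 211.6, 168.4]
tool_rot: [[-0.164, 0.986, -0.0], [0.986, 0.164, -0.0], [-0.0, -0.0, -1.0]]
contact_force: [0.1, -0.1, -0.1]
width: 0.004
```

```bash
cat > look.py <<'E'
import sys,cv2
from h import *
from cell import monitor,cams
v=np.load("v.npy")
inv=lambda P:np.array([[np.cos(v[2]),np.sin(v[2])],[-np.sin(v[2]),np.cos(v[2])]])@(np.asarray(P)[:2]-v[:2])
def look(n,tag,crop=None,k=1.25):
    f=cams.grab_frame(n);np.savez(f"pics/{tag}.npz",**f);a=f["frame"]
    if crop:a=a[crop[1]:crop[3],crop[0]:crop[2]]
    cv2.imwrite(f"pics/{tag}.png",cv2.resize(a,None,fx=k,fy=k,interpolation=cv2.INTER_CUBIC))
s=monitor.state();print("tcp scale",inv(s["ee_pos"]),s["ee_pos"][2],s["contact_force"],s["time_s"])
E
python3 - <<'E'
from look import *
look("wrist","e1")
E
```

```text
tcp scale [-110.42877498  131.65976497] 168.42323854205955 [ 0.12388001 -0.05257358 -0.1014326 ] 5.05
```

View pics/e1.png

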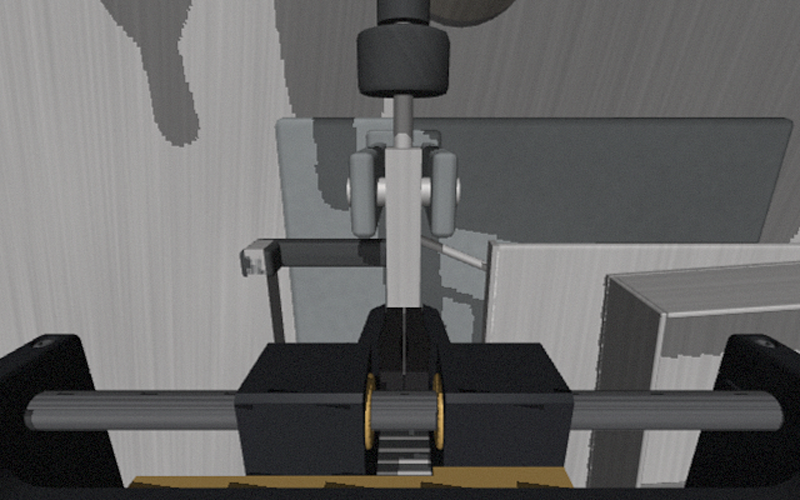

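Request:
step_arm --moves '[-0.006,0,0,0,-0.004,0,0,0,-0.004,0,0,0,-0.005,0,0,0,-0.005,0,0,0,-0.005,0,0,0,-0.005,0,0,0,-0.005,0,0,0,-0.005,0,0,0,-0.005,0,0,0,-0.005,0,0,0]'

```text
time_s: 6.2
ee_pos: [607.7, 158.1, 168.2]
tool_rot: [[-0.164, 0.986, -0.001], [0.986, 0.164, -0.0], [0.0, -0.001, -1.0]]
contact_force: [-1.5, 5.7, 4.9]
width: 0.006
```

Request:
step_arm --moves '[-0.005,0,0,0,-0.005,0,0,0,-0.005,0,0,0,-0.005,0,0,0,-0.005,0,0,0,-0.005,0,0,0,-0.005,0,0,0,-0.005,0,0,0,-0.005,0,0,0]'

```text
time_s: 7.1
ee_pos: [614.9, 115.6, 169.1]
tool_rot: [[-0.164, 0.986, -0.001], [0.986, 0.164, 0.003], [0.003, -0.001, -1.0]]
contact_force: [-3.9, 11.6, 8.7]
width: 0.006
```

```bash
python3 - <<'E'
from look import *
look("top","f1",(185,80,385,230),4)
look("scene","f2",(200,165,400,315),4)
E
```

```text
tcp scale [-110.14038713   34.3108899 ] 169.0864127456889 [-3.9343357  11.62575924  8.6939128 ] 7.1
```

View pics/f2.png

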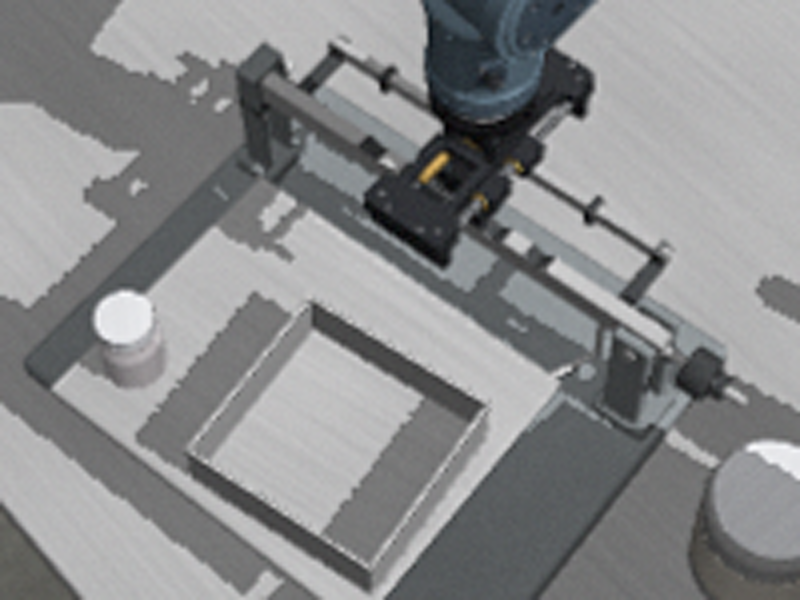

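Request:
step_arm --moves '[-0.004,0,0,0,-0.004,0,0,0,-0.004,0,0,0,-0.004,0,0,0,-0.003,0,0,0,-0.003,0,0,0,-0.003,0,0,0,0,0,0,0]'

```text
time_s: 8.0
ee_pos: [619.3, 88.9, 168.3]
tool_rot: [[-0.164, 0.987, -0.001], [0.987, 0.164, -0.001], [-0.0, -0.001, -1.0]]
contact_force: [0.5, -0.0, 0.0]
width: 0.009
```

```bash
python3 - <<'E'
from look import *
E
```

```text
tcp scale [-110.10810856    7.29231046] 168.2991472685344 [ 0.47998745 -0.0215657   0.04338611] 8.0
```

Request:
step_arm --moves '[0.01,0,0,0,0.01,0,0,0,0,0,-0.02,0,0,0,-0.03,0,0,0,-0.03,0,-0.02,-0.01,0,0,-0.03,-0.02,0,0,-0.03,-0.02,0,0,-0.02,-0.01,0,0,0,0,0,0]'

```text
time_s: 9.0
ee_pos: [572.7, -0.3, 248.8]
tool_rot: [[-0.162, 0.987, -0.0], [0.987, 0.162, -0.001], [-0.001, -0.0, -1.0]]
contact_force: [1.1, 0.3, -0.5]
width: 0.008
```

```bash
python3 - <<'E'
from look import *
look("wrist","g1",(220,40,460,250),2.8)
E
```

```text
tcp scale [-170.35120362  -73.2991517 ] 248.84172118553724 [ 1.10971742  0.28529643 -0.51488703] 9.0
```

View pics/g1.png

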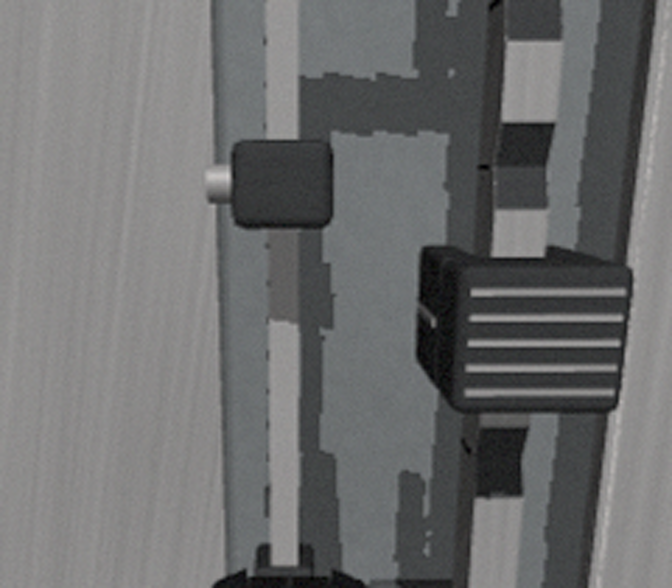

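```bash
cat > m.py <<'E'
from look import *
def pt(tag,px,off,k,z):
    return np.round(inv(ray(cam(f"pics/{tag}.npz"),np.array(px)/k+off,z)),1)
E
python3 - <<'E'
from m import *
o=[220,40];k=2.8
for p in((526,123),(520,208),(503,427),(498,497)):print("edge",pt("g1",p,o,k,155))
for z in(184.4,189):print(z,pt("g1",(545,343),o,k,z),pt("g1",(540,410),o,k,z),pt("g1",(545,265),o,k,z))
print("c0 stripe mid",pt("c_wrist",(401,125),[240,50],3,184.4))
print("fine",pt("g1",(282,228),o,k,179),pt("g1",(282,141),o,k,179))
E
```

```text
tcp scale [-169.70467357  -72.12251134] 248.88907433941543 [ 0.17517021  0.07275764 -1.00622472] 9.05
edge [-110.5   20.6]
edge [-110.2   -0. ]
edge [-109.9  -59.3]
edge [-109.6  -80.4]
184.4 [-109.2  -29.9] [-108.9  -46.5] [-111.   -11.7]
189 [-110.6  -29.1] [-110.3  -45.2] [-112.3  -11.3]
c0 stripe mid [-109.8   90.3]
fine [-172.    -3.9] [-172.    15.3]
```

Request:
step_arm --moves '[0.012,-0.001,0,0,0.017,-0.001,0,0,0.008,0,0.01,0,0,0,0.02,0,0,0,0.02,0,0,0,0.015,0,0,0,0.01,0,0,0,0.004,0,0,0,0,0]'

```text
time_s: 9.95
ee_pos: [565.2, 37.4, 169.3]
tool_rot: [[-0.165, 0.986, -0.001], [0.986, 0.165, 0.0], [0.0, -0.001, -1.0]]
contact_force: [0.1, -0.4, 0.9]
width: 0.007
```

```bash
python3 - <<'E'
from look import *
E
```

```text
tcp scale [-171.70840187  -34.85300317] 169.2945071290464 [ 0.08480917 -0.35052046  0.86809634] 9.95
```

Request:
step_arm --moves '[0.005,0,0,0,0.005,0,0,0,0.005,0,0,0,0.005,0,0,0,0.005,0,0,0,0.005,0,0,0,0.005,0,0,0,0.005,0,0,0,0.005,0,0,0,0.005,0,0,0,0.005,0,0,0,0.005,0,0,0,0.005,0,0,0,0.005,0,0,0,0.005,0,0,0,0.004,0,0,0,0.003,0,0,0,0.003,0,0,0]'

```text
time_s: 11.75
ee_pos: [551.2, 121.3, 169.7]
tool_rot: [[-0.165, 0.986, -0.0], [0.986, 0.165, -0.0], [-0.0, -0.0, -1.0]]
contact_force: [1.0, -1.0, -0.5]
width: 0.004
```

Request:
step_arm --moves '[0.002,0,0,0,0.002,0,0,0,0.002,0,0,0,0.002,0,0,0,0.001,0,0,0,0,0,0,0]'

```text
time_s: 12.35
ee_pos: [549.7, 130.2, 169.6]
tool_rot: [[-0.165, 0.986, -0.0], [0.986, 0.165, 0.0], [0.0, -0.0, -1.0]]
contact_force: [0.2, 0.6, 0.4]
width: 0.01
```

Request:
step_arm --moves '[0.001,0,0,0,0.001,0,0,0,0,0,0,0]'

```text
time_s: 12.65
ee_pos: [549.4, 131.8, 169.6]
tool_rot: [[-0.164, 0.986, -0.0], [0.986, 0.164, -0.0], [-0.0, -0.0, -1.0]]
contact_force: [0.3, -1.7, 0.2]
width: 0.012
```

Request:
step_arm --moves '[0.001,0,0,0,0.001,0,0,0,0,0,0,0]'

```text
time_s: 12.95
ee_pos: [549.4, 131.9, 169.7]
tool_rot: [[-0.164, 0.986, -0.0], [0.986, 0.164, -0.004], [-0.004, -0.001, -1.0]]
contact_force: [-0.3, -9.3, 0.4]
width: 0.002
```

Request:
step_arm --moves '[0.001,0,0,0,0.001,0,0,0,0,0,0,0]'

```text
time_s: 13.25
ee_pos: [549.4, 132.1, 169.7]
tool_rot: [[-0.164, 0.986, 0.0], [0.986, 0.164, -0.007], [-0.007, -0.001, -1.0]]
contact_force: [0.0, -16.8, 1.0]
width: 0.007
```

```bash
python3 - <<'E'
from look import *
E
```

```text
tcp scale [-172.19410584   61.10287202] 169.73238389383556 [  0.04102291 -16.77078897   0.95067912] 13.25
```

Request:
step_arm --moves '[-0.004,0,0,0,-0.008,0,0,0,-0.01,0,0,0,0,0,-0.02,0,0,0,-0.035,0,0,0,-0.045,0,0,0,-0.04,0,-0.03,0,0,0,-0.04,0,0,0,-0.04,0,0,0,-0.02,0,0,0,0,0,0,0]'

```text
time_s: 14.45
ee_pos: [574.1, -16.9, 309.5]
tool_rot: [[-0.161, 0.987, -0.0], [0.987, 0.161, -0.0], [-0.0, -0.0, -1.0]]
contact_force: [-0.0, 0.2, 0.2]
width: 0.005
```

```bash
python3 - <<'E'
from look import *
look("wrist","k1",(200,0,460,270),2.2)
E
```

```text
tcp scale [-171.62597013  -89.89929027] 309.52264611350756 [-0.03725561  0.22360592  0.22008126] 14.45
```

View pics/k1.png

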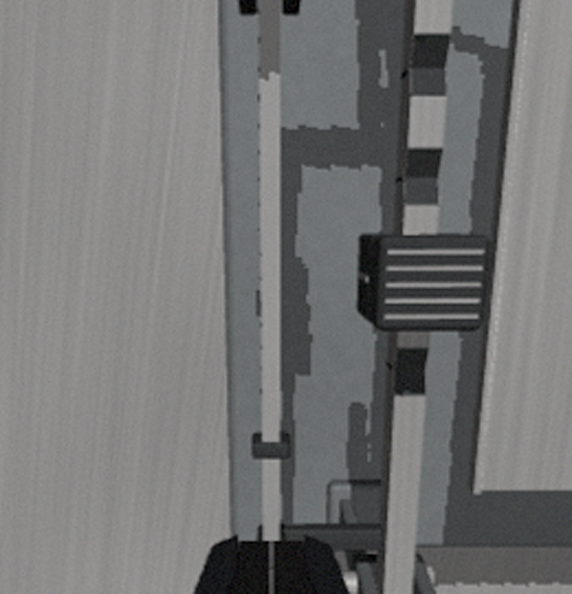

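Request:
step_arm --moves '[0.02,-0.02,0,0,0.03,-0.03,0,0,0.03,-0.03,0,0,0.02,-0.03,0,0,0,-0.02,0,0,0,0,0,0]'

```text
time_s: 15.1
ee_pos: [427.3, 64.8, 310.0]
tool_rot: [[-0.167, 0.986, 0.001], [0.986, 0.167, 0.0], [0.0, 0.001, -1.0]]
contact_force: [0.2, -0.7, 0.2]
width: 0.007
```

```bash
python3 - <<'E'
from look import *
look("wrist","l1",(300,20,560,270),2.3)
look("scene","l2",(200,165,400,315),4)
E
```

```text
tcp scale [-303.47883487   14.26945182] 310.002613290971 [ 0.18897318 -0.71276715  0.23622514] 15.1
```

View pics/l1.png

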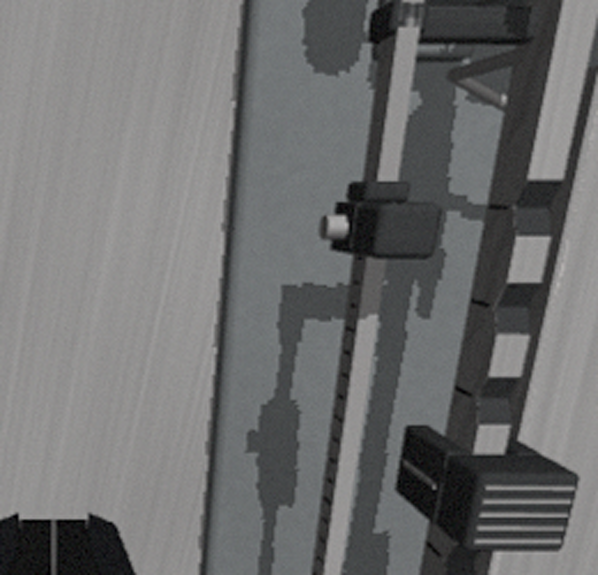

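View pics/l2.png

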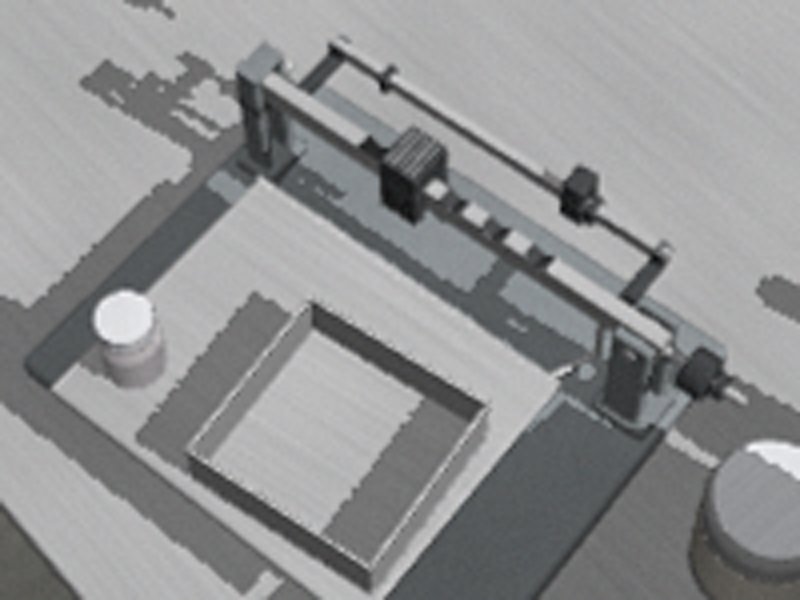

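```bash
python3 - <<'E'
from m import *
a=[("g1",(545,343),[220,40],2.8),("k1",(434,284.5),[200,0],2.2),("l1",(525,506),[300,20],2.3)]
for z in(180,184.4,189):print(z,[pt(t,p,o,k,z).tolist() for t,p,o,k in a])
print("fine right/left edges",pt("l1",(402,256),[300,20],2.3,179),pt("l1",(410,203),[300,20],2.3,179))
E
```

```text
tcp scale [-301.41155612   13.00577742] 310.22891754080956 [ 0.05102212 -0.90791246 -0.82959529] 15.2
180 [[-107.9, -30.8], [-108.2, -30.2], [-105.9, -28.2]]
184.4 [[-109.2, -29.9], [-109.3, -29.9], [-109.2, -26.2]]
189 [[-110.6, -29.1], [-110.3, -29.5], [-112.6, -24.1]]
fine right/left edges [-173.1   73.1] [-173.3   92.1]
```

```bash
python3 -c "
from cell import job_done
print(job_done())"
```

```text
the job is handed in; nothing more can be done
None
```

The scale is set to 15 kg, and I handed the job in at about 15 s on the robot's clock. I used the closed fingertips throughout.

- **Big weight:** I pushed it right along its bar from the 0 kg notch, with about 12 N at the highest reading. I then backed off and it had dropped into the 15 kg notch. Two wrist pictures put its middle at scale y = -29.9 mm, against -30 mm for the notch. Its top fits the seated height of 184.4 mm, and three empty notches show to its left.
- **Small slider:** I then pushed it left until it met the zero stop, where the force rose to about 17 N. Later pictures show it touching the stop collar.
- **End state:** The arm finished about 130 mm in front of the front bar, tool centre point at z = 310 mm, touching nothing. The pan and shaker looked unmoved in the last scene picture. I did not re-check the bottles, can, bowl and spoon, but the arm passed above them without contact.

**One disagreement:** The last wrist picture gave positions 2–4 mm further left than expected for both sliders. It was taken while the arm was still settling, so I put this down to that, because the scene picture and the earlier pictures agree with each other.

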